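Shut the wheel-weight box

ROBOT

A 7-joint arm with a two-finger parallel gripper is mounted at the origin on the work surface. World frame = base frame: x ahead of the robot, y to its left, z up, the work surface at z = 0. Lengths are in m, angles in rad, forces in N, time in s.
With the tool pointing down it reaches from about 0.425 to 1.025 m from the base axis. Payload 9.4 kg.
Tool frame: the origin (TCP) lies at the very end of the fingers, on their centre line; the grasp point (between the pads) lies 19 mm behind it; z points along the fingers, y is the line along which they close (so a half turn about z gives the same grasp; the last joint's range is limited). The gripper opens to 85 mm and grips with 20 to 120 N. Pads are 22 mm wide; open, the fingers measure 114 mm over their backs; the gripper's body (76 mm by 85 mm) begins 54 mm behind the grasp point. The pads swing forward as they close: fully open they stand 13 mm farther back than shut.
Start: joints at [-1.326, 0.599, -0.003, 1.599, 0.002, 0.943, -0.08], TCP at [0.229, 0.688, 0.231] pointing down, gripper open.
Joint ranges: [-2.57, 2.57], [-0.35, 1.97], [-1.29, 1.29], [0.11, 2.56], [-1.05, 4.19], [0.11, 1.86], [-2.63, 2.63]. Speed limits (rad/s): [2.22, 2.22, 3.01, 3.01, 3.14, 3.14, 3.14].

INTERFACE

Orientations are given as a 3x3 rotation matrix whose columns are the frame's x, y, z axes.
In Python, from station import r gives the robot as it stands. The module is installed in compiled form; this text tells all that it offers.
- The arm moves only by the shell command python3 -m handwheel 'ROWS' [FORCE]. ROWS is JSON, a list of rows, each an object of numbers: "dx", "dy", "dz": the shift along the tool's x, y, z in m; "wx", "wy", "wz": the turn, a rotation vector about the tool's x, y, z in degrees; "fingers": the finger opening in m, from 0 to 0.0854. A call has 1 to 10 rows; each row shifts and turns the commanded pose from where the row before left it, along the tool's axes as they then stand; what a row does not reach is not made up. A row lasts 1/10 s, in which the tool goes at most 50 mm and 8.59 degrees, less where a joint would pass 70% of its speed; a pose out of reach is approached as far as the arm can. A call is refused whole if a number of a shift passes 0.05 or a number of a turn 8.59, either way. A call with a gripper value outside its range is refused whole. The fingers move at their own pace and stop on an object; FORCE is the grip in N (left out, the last holds). Time passes only in rows, so rows that do not move let the fingers close. It gives the time, the measured TCP pose, the force, the opening and the grip force at its end, in the units of the state.
- r.observe(): the state, without advancing time (a new reading comes with each control period).
- r.grab_frame(name): name is "scene" or "top"; returns a dict with "frame" (480x640x3 uint8, red, green, blue), "mtx" (3x3 intrinsics, pixels), "k1" (the pictures are not rectified: a ray, as slopes to the right and down, at radius r is drawn at 1 + k1 r^2 times it, then the intrinsics apply), "origin" and "rotation" of the camera in the world. Camera axes: x right, y down, z forward; pixel columns grow to the right and rows downward; lengths in m; the calibration is good to about 2 mm. A picture is of the moment at which its call begins. There is no depth.
- r.job_done(): hands the job in; it is judged then, once.
The state is a dict: "time": time; "joints": joint angles; "dq": joint speeds; "tau": joint torques, N m; "eef_pos": TCP position; "tcp_rot": TCP orientation; "ft_force": force on the tool from outside, world axes, zero at the start; "ft_torque": the same for the moment, N m; "grip_width": opening from 0.0 (shut) to 1.0 (fully open); "grip_force": force on a finger pad.
Only numpy, scipy, OpenCV 4.12 (cv2) and the standard library are available. Lean on these libraries where they do the work, as an engineer would, in place of code of your own. Each camera call takes 0.05 s, during which the arm holds its last target. There are 200 camera calls.

TASK

Put the loose wheel weight into the open part of the slide-top box, then slide the lid shut: push it along its channel and firmly over the springy ridge, then press it lightly home against the end block, so that the sprung pad there is pushed in and the ridge has snapped up under the lid and holds it. Do not ram it against the end, and leave the other things on the bench alone.

Things in the scene. Friction and masses are not known exactly. Their poses are not given: they have to be found in the camera images.
- box: Grey metal box fixed to the bench, 208 long (x) x 96 wide (y) x 45 mm high. Origin: centre of its underside, z up. Floor 4 mm thick, inside 70 mm wide. The lid runs on ledges at z = 34 mm under side lips (underside 40.5, top 45 mm), with 1.5 mm play to each side and upwards, friction about 0.2. The lid closes towards the box's +x; at -x the channel is open.
- ridge (a joint): Springy steel ridge across the box, on a black end block: how far it is pressed down, m: 0 = up (3 mm proud of the ledges), 0.003 = under the lid. The lid's front edge meets it 18 mm before home; it takes some 10 to 22 N along x to pass. 6 mm before home it starts to drop into a groove under the lid; home, it is up again and holds the lid.
- buffer (a joint): Small brass sprung pad in the middle of the end block's upright plate, at lid height: how far it is pressed in, m: 0 = out (5 mm proud of the plate), 0.005 = flush, lid home on the plate. Spring 1.5 to 3 N. When the lid is let go the pad pushes it back about 3 mm until the ridge holds it, so the pad stays pressed in about 2 mm. The plate stops the lid hard: pushing there with over about 10 N is ramming.
- box_pocket (a point): Point on the box's inner floor, 24 mm from the box's centre towards +x, in the part left uncovered at the start. The black end block (its near face 53 to 73 mm from the box's centre) is clamped anywhere within 20 mm, and its setting is not measured, so where home lies must be felt.
- lid: Loose steel lid already in the channel, 184 long (x) x 81 wide (y) x 5 mm thick, 130 g, black pull bar across its middle. Origin: centre of its underside, axes as the box. Home, its front edge is on the end block's plate and its origin is at x = -20 to 0 mm (as the block is clamped), z = 34 mm in the box's frame. At the start it is at x = -98 to -86 mm, leaving 47 to 79 mm of the box open.
- lid_bar (a point): Middle of the top of the lid's pull bar. The bar is 12 mm thick along the lid's x, 44 mm long along y, and stands 24 mm up from the lid's top face; room for fingers all round it.
- weight: Loose steel clip-on wheel weight lying flat on the bench: bar of two segments, 36 long (x) x 16 wide (y) x 12 mm high with a small dark clip, 14 x 12 x 3 mm, on top; 50 g. Origin: centre of its underside. The only bar-shaped small part; left or right of the box.
- lug_nut: Bystander: steel lug nut with a rounded nose, 23 mm across, 34 mm high, standing on the bench. Origin: centre of its underside. Leave alone.
- spray_can: Bystander: dark spray can, 58 mm across, 150 mm high. Origin: centre of its underside. Leave alone.
- socket: Bystander: steel socket (short tube), 32 mm across, 50 mm high. Origin: centre of its underside. Leave alone.
Mind the look-alikes: they are no part of the job. Leave any purple look-alike of the weight alone. Leave any orange look-alike of the lid alone.

How it is judged:
By the outcome, as a careful person would: the job done as asked, in the order asked, and still so for the second after the job is handed in, with the robot touching nothing.
It also fails if it takes over 72 s, if anything falls off the work surface, if the arm or the gripper's body presses on something with over 40 N, if the wrist force passes 120 N, or if a joint passes its speed limit or range.

## Working session

There is one attempt and no reset: what is moved stays moved. The work goes in short steps, Python scripts to look and compute and a shell command to move; the robot and the scene stay as the last step left them, time stands still between calls to the robot, and variables do not carry over. Pictures are saved under pics/ and viewed, at most 10 in all, crops included, and the job is handed in when it is done.

```bash
mkdir -p pics; cat > h.py <<'E'
import numpy as np, cv2
from station import r
def grab(n):
    f=r.grab_frame(n); return f
def ray(f,u,v):
    K=np.array(f["mtx"]); d=cv2.undistortPoints(np.array([[[u,v]]],float),K,np.array([f["k1"],0,0,0.]))[0,0]
    return np.array(f["origin"]),np.array(f["rotation"])@np.array([d[0],d[1],1.])
def onz(f,u,v,z):
    o,d=ray(f,u,v); return o+d*(z-o[2])/d[2]
def save(f,name,box=None,s=1):
    im=f["frame"][...,::-1]
    if box: im=im[box[1]:box[3],box[0]:box[2]]
    cv2.imwrite("pics/"+name,cv2.resize(im,None,fx=s,fy=s,interpolation=cv2.INTER_CUBIC))
E
python3 - <<'E'
from h import *
np.set_printoptions(precision=4,suppress=True)
for n in("top","scene"):
    f=grab(n); save(f,n+"0.png"); print(n,f["mtx"],f["k1"],f["origin"],f["rotation"])
s=r.observe(); print(s["time"],s["eef_pos"],s["tcp_rot"],s["ft_force"],s["grip_width"])
E
```

```text
top [[436.829    0.     317.4478]
 [  0.     436.829  242.8618]
 [  0.       0.       1.    ]] 0.024255873265702037 [ 0.4088 -0.007   0.8759] [[ 0.1408 -0.9652  0.2204]
 [-0.99   -0.1384  0.0266]
 [ 0.0048 -0.222  -0.975 ]]
scene [[513.7477   0.     325.422 ]
 [  0.     513.7477 242.5426]
 [  0.       0.       1.    ]] 0.012429515475911429 [0.9457 0.5708 0.5436] [[-0.85    0.2875 -0.4415]
 [ 0.5266  0.4895 -0.6951]
 [ 0.0163 -0.8232 -0.5675]]
0.1 [0.2292 0.6874 0.2305] [[-0.9487  0.3162 -0.0003]
 [ 0.3162  0.9487 -0.0014]
 [-0.0001 -0.0014 -1.    ]] [ 0.0955  0.2785 -0.0565] 1.0023509945192393
```

View pics/top0.png

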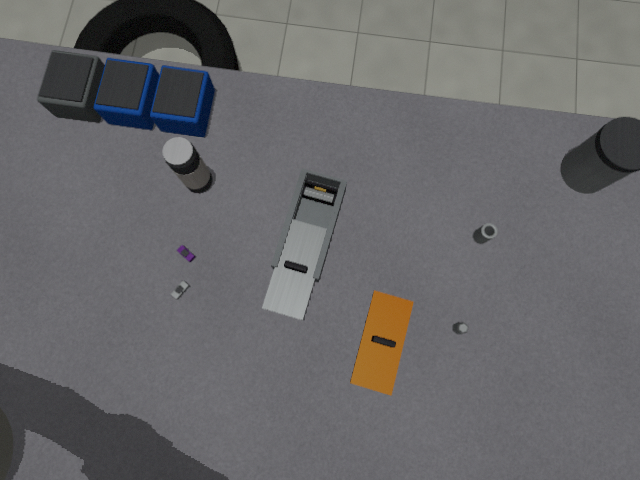

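View pics/scene0.png

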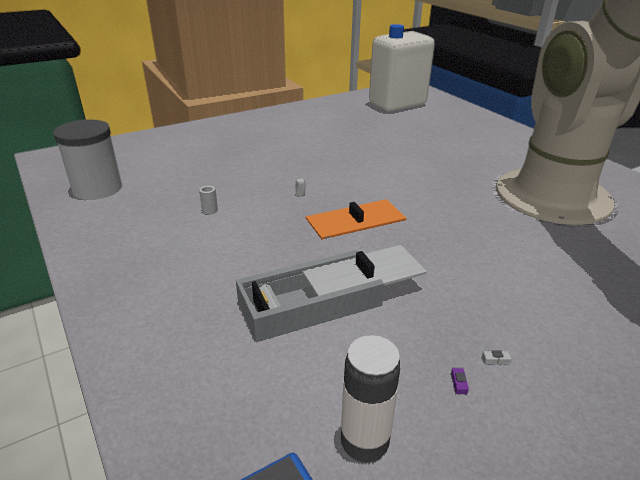

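The top view shows the weight at (180,290) with a purple look-alike at (186,253). The lid's bar is at (296,267), the box's end block near (320,188), and the orange decoy at (383,342). Next I measure these.

```bash
cat > m.py <<'E'
from h import *
np.set_printoptions(precision=4,suppress=True)
def blob(m,box,off=0):
    x0,y0,x1,y1=box; k=np.zeros_like(m,np.uint8); k[y0:y1,x0:x1]=m[y0:y1,x0:x1]
    cs,_=cv2.findContours(k,cv2.RETR_EXTERNAL,cv2.CHAIN_APPROX_NONE); return max(cs,key=cv2.contourArea)
def rect(f,c,z):
    p=np.array([onz(f,*q,z)[:2] for q in c[:,0].astype(float)]).astype(np.float32)
    R=cv2.minAreaRect(p*1000); b=cv2.boxPoints(R); e=[b[1]-b[0],b[2]-b[1]]; e=max(e,key=np.linalg.norm)
    return np.array(R[0]),np.array(R[1]),np.degrees(np.arctan2(e[1],e[0]))
E
python3 - <<'E'
from m import *
f=grab("top"); im=f["frame"].astype(int); g=im.mean(2); sat=im.max(2)-im.min(2)
print(g[285:296,172:190].astype(int)); 
c=blob((g>125)&(sat<30),(165,278,196,302)); print("weight",rect(f,c,.010),cv2.contourArea(c))
c=blob((g<75)&(sat<30),(278,255,315,280)); print("bar",rect(f,c,.063))
c=blob((g>140)&(sat<30),(255,215,335,325)); print("lid",rect(f,c,.039))
print(g[240,270:345].astype(int))
f=grab("scene"); im=f["frame"].astype(int); g=im.mean(2)
c=blob((g>150),(478,343,516,370)); print("weight",rect(f,c,.010))
c=blob((g<50),(350,248,380,282)); print("bar",rect(f,c,.055))
E
```

```text
[[109 108 107 108 110 106 100  94  99 128 144 143 144 147 147 131  76  69]
 [111 106 107 106 103  94  82  63  61  92 131 146 147 146 137 106  62  60]
 [110 108 108 109  96  79  73  62  62  69  93 129 148 142 112  66  70  92]
 [111 109 105 100  83  63  64  63  63  61  63  99 136 120  70  69  98 110]
 [110 107 104  90  67  61  64  62  66  65  70  99 114  79  71  98 108 108]
 [107 113 111  83  66  63  64  65  66  62  88 109  86  54  84 111 110 107]
 [113 126 130 103  70  63  62  65  69  66  77  88  55  71  97 107 106 106]
 [126 137 141 132 112  84  67  61  92 100  56  65  86  96 107 108 107 106]
 [134 141 144 144 140 125 107  99 115  98  57  82 108 105 105 106 108 107]
 [143 144 145 145 147 147 140 127 106  59  70  97 108 108 105 108 109 107]
 [135 144 145 146 148 149 141 110  67  68  95 105 107 107 107 106 107 107]]
weight (array([462.7287, 280.677 ]), array([12.9807, 10.6719]), np.float32(55.33405)) 27.5
bar (array([541.2231,  49.7343]), array([44.3758, 12.8099]), np.float32(82.01003))
lid (array([542.3271,  50.9225]), array([ 80.7057, 181.7411]), np.float32(-8.100693))
[112 110 111 110 110 111 110 111 111 107 108 106 104 106 103  77 145 144
 144 145 146 146 146 144 146 143 145 145 145 146 146 147 143 143 142 142
 146 145 145 142 144 146 144 144 145 145 144 142 142 145 140 140 141 129
 109 108 109 110 108  95  49  69 102 111 112 110 108 105 105 108 105 108
 106 109 107]
weight (array([477.1683, 268.3628]), array([13.0875, 15.5841]), np.float32(-30.767254))
bar (array([544.0508,  53.6961]), array([66.8489, 25.3101]), np.float32(82.74366))
```

```bash
python3 - <<'E'
from m import *
def two(f,m,box,z):
    x0,y0,x1,y1=box; n,l,s,ce=cv2.connectedComponentsWithStats(m[y0:y1,x0:x1].astype(np.uint8))
    i=np.argsort(-s[1:,4])[:2]+1; P=[onz(f,*(ce[k]+[x0,y0]),z) for k in i]; print(s[i,4],ce[i]+[x0,y0],P,(P[0]+P[1])/2,np.degrees(np.arctan2(*(P[1]-P[0])[1::-1])))
f=grab("top"); g=f["frame"].astype(int).mean(2); two(f,g>122,(165,278,196,302),.012)
c=blob((g<72),(302,172,345,205)); 
# front edge of lid, block face: sample along box axis
a=np.radians(-8.1); ux=np.array([np.cos(a),np.sin(a)]); uy=np.array([-ux[1],ux[0]])
K=np.array(f["mtx"]); 
def proj(p): 
    R=np.array(f["rotation"]); rv=cv2.Rodrigues(R.T)[0]; t=-R.T@np.array(f["origin"])
    return cv2.projectPoints(np.array([p],float),rv,t,K,np.array([f["k1"],0,0,0.]))[0][0,0]
for off in(-20,20):
  o=[]
  for d in range(80,215,3):
    p=np.array([542.3,50.7])+ux*d+uy*off; q=proj([*p/1000,.036]); o.append((d,int(g[int(round(q[1])),int(round(q[0]))])))
  print(o)
f=grab("scene"); g=f["frame"].astype(int).mean(2); two(f,g>135,(478,343,516,370),.010)
save(f,"w.png",(470,330,530,380),6)
f=grab("top");save(f,"b.png",(250,150,370,330),3.3)
E
```

```text
[39 34] [[174.641  294.3077]
 [183.3235 284.3824]] [array([0.4615, 0.28  , 0.012 ]), array([0.4831, 0.2673, 0.012 ])] [0.4723 0.2736 0.012 ] -30.484797372896303
[(80, 142), (83, 142), (86, 141), (89, 141), (92, 138), (95, 124), (98, 108), (101, 108), (104, 107), (107, 107), (110, 109), (113, 105), (116, 107), (119, 108), (122, 105), (125, 106), (128, 105), (131, 104), (134, 106), (137, 106), (140, 105), (143, 85), (146, 12), (149, 64), (152, 108), (155, 123), (158, 138), (161, 144), (164, 107), (167, 80), (170, 4), (173, 8), (176, 22), (179, 49), (182, 63), (185, 42), (188, 43), (191, 41), (194, 40), (197, 95), (200, 103), (203, 103), (206, 107), (209, 106), (212, 108)]
[(80, 143), (83, 142), (86, 141), (89, 142), (92, 140), (95, 109), (98, 107), (101, 110), (104, 108), (107, 106), (110, 108), (113, 109), (116, 107), (119, 108), (122, 107), (125, 106), (128, 107), (131, 104), (134, 106), (137, 105), (140, 104), (143, 10), (146, 4), (149, 61), (152, 121), (155, 123), (158, 133), (161, 118), (164, 114), (167, 95), (170, 13), (173, 2), (176, 19), (179, 52), (182, 70), (185, 40), (188, 42), (191, 45), (194, 39), (197, 78), (200, 102), (203, 104), (206, 104), (209, 104), (212, 106)]Traceback (most recent call last):
  File "<stdin>", line 18, in <module>
  File "<stdin>", line 4, in two
IndexError: list index out of range
```

```bash
cat > d.py <<'E'
import sys
from h import *
np.set_printoptions(precision=4,suppress=True)
# args: x y z yaw_of_tool_y(deg): turn about tool z, then shift in turned tool axes
x,y,z,yaw=map(float,sys.argv[1:]); s=r.observe(); R=np.array(s["tcp_rot"]); p=np.array(s["eef_pos"])
cur=np.degrees(np.arctan2(R[1,1],R[0,1])); a=np.radians(yaw)
Rt=np.array([[-np.sin(a),np.cos(a),0],[np.cos(a),np.sin(a),0],[0,0,-1]])
print("t",s["time"],"pos",p,"yaw",cur,"tilt",R[:,2],"wz",cur-yaw,"shift_mm",Rt.T@(np.array([x,y,z])-p)*1000,"F",np.array(s["ft_force"]),"w",s["grip_width"]*85.4,s["grip_force"])
E
python3 d.py .4723 .2736 .10 59.5
python3 - <<'E'
from h import *
f=grab("top");save(f,"b.png",(250,150,370,330),3.3)
E
```

```text
t 0.3 pos [0.2293 0.6876 0.231 ] yaw 71.56309139878688 tilt [-0.0001 -0.0006 -1.    ] wz 12.06309139878688 shift_mm [-419.5458 -233.3929  130.9511] F [-0.0207 -0.276  -0.2001] w 85.27286294431178 0.0
```

View pics/b.png

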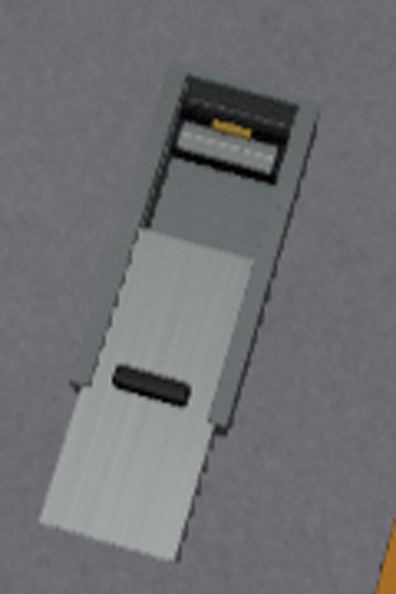

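The crop shows the lid front at about (195,245), the ridge at (228,145) and the brass pad at (232,127). The gap in front of the block's near face is clear. I'm moving to the weight.

```bash
python3 -m handwheel '[{"wz":6},{"wz":6},{"dx":-0.04,"dy":-0.0223},{"dx":-0.04,"dy":-0.0223},{"dx":-0.04,"dy":-0.0223},{"dx":-0.04,"dy":-0.0223},{"dx":-0.04,"dy":-0.0223},{"dx":-0.04,"dy":-0.0223},{"dx":-0.04,"dy":-0.0223},{"dx":-0.04,"dy":-0.0223}]' 30; python3 d.py .4723 .2736 .10 59.5
```

```text
t 0.35 pos [0.2293 0.6877 0.2311] yaw 71.56285139071328 tilt [-0.0001 -0.0004 -1.    ] wz 12.062851390713277 shift_mm [-419.5526 -233.4501  131.0736] F [-0.3128  0.4888 -0.3607] w 85.38426568330335 0.0$[0]: bad value
```

```bash
python3 -m handwheel '[{"dx":0.0,"dy":0.0,"dz":0.0,"wx":0.0,"wy":0.0,"wz":6.0,"fingers":0.085}]' 30; echo; python3 -m handwheel '[{"wz":6.0}]'
```

```text
time: 0.45
eef_pos: [0.2295, 0.6877, 0.2312]
tcp_rot: [[-0.91, 0.415, -0.0], [0.415, 0.91, -0.0], [0.0, -0.0, -1.0]]
ft_force: [-0.7, -0.7, -0.6]
grip_width: 0.997
grip_force: 0.0
$[0]: bad value
```

```bash
python3 -m handwheel '[{"dx":0,"dy":0,"dz":0,"wx":0,"wy":0,"wz":6,"fingers":0.085},{"dx":-0.04,"dy":-0.0223,"dz":0,"wx":0,"wy":0,"wz":0,"fingers":0.08},{"dx":-0.04,"dy":-0.0223,"dz":0,"wx":0,"wy":0,"wz":0,"fingers":0.07},{"dx":-0.04,"dy":-0.0223,"dz":0,"wx":0,"wy":0,"wz":0,"fingers":0.06},{"dx":-0.04,"dy":-0.0223,"dz":0,"wx":0,"wy":0,"wz":0,"fingers":0.05},{"dx":-0.04,"dy":-0.0223,"dz":0,"wx":0,"wy":0,"wz":0,"fingers":0.04},{"dx":-0.04,"dy":-0.0223,"dz":0,"wx":0,"wy":0,"wz":0,"fingers":0.04},{"dx":-0.04,"dy":-0.0223,"dz":0,"wx":0,"wy":0,"wz":0,"fingers":0.04},{"dx":-0.04,"dy":-0.0223,"dz":0,"wx":0,"wy":0,"wz":0,"fingers":0.04}]'; python3 d.py .4723 .2736 .10 59.5
```

```text
time: 1.35
eef_pos: [0.4156, 0.3703, 0.2316]
tcp_rot: [[-0.862, 0.506, 0.0], [0.506, 0.862, 0.0], [-0.0, 0.001, -1.0]]
ft_force: [1.6, 0.5, 0.5]
grip_width: 0.471
grip_force: 0.0
t 1.35 pos [0.4156 0.3703 0.2316] yaw 59.57488093890369 tilt [ 0.0005  0.0004 -1.    ] wz 0.0748809389036893 shift_mm [-97.9697 -54.5079 131.5586] F [1.5979 0.4858 0.4881] w 40.24440783612582 0.0
```

```bash
python3 -m handwheel '[{"dx":-0.033,"dy":-0.018,"dz":0.02,"wx":0,"wy":0,"wz":0,"fingers":0.04},{"dx":-0.033,"dy":-0.018,"dz":0.03,"wx":0,"wy":0,"wz":0,"fingers":0.04},{"dx":-0.032,"dy":-0.018,"dz":0.03,"wx":0,"wy":0,"wz":0,"fingers":0.04},{"dx":0,"dy":0,"dz":0.04,"wx":0,"wy":0,"wz":0,"fingers":0.04},{"dx":0,"dy":0,"dz":0.03,"wx":0,"wy":0,"wz":0,"fingers":0.04},{"dx":0,"dy":0,"dz":0.021,"wx":0,"wy":0,"wz":0,"fingers":0.04},{"dx":0,"dy":0,"dz":0,"wx":0,"wy":0,"wz":0,"fingers":0.04}]'; python3 d.py .4723 .2736 .004 59.5;python3 - <<'E'
from h import *
f=grab("scene");save(f,"a.png",(400,240,600,390),4)
E
```

```text
time: 2.05
eef_pos: [0.4709, 0.2749, 0.0579]
tcp_rot: [[-0.862, 0.507, -0.003], [0.507, 0.862, -0.002], [0.002, -0.004, -1.0]]
ft_force: [0.3, -0.1, 0.2]
grip_width: 0.471
grip_force: 0.0
t 2.05 pos [0.4709 0.2749 0.0579] yaw 59.55858439869833 tilt [-0.0035 -0.0024 -1.    ] wz 0.05858439869832921 shift_mm [-1.8517 -0.3655 53.9308] F [ 0.334  -0.052   0.1501] w 40.260001569775675 0.0
```

View pics/a.png

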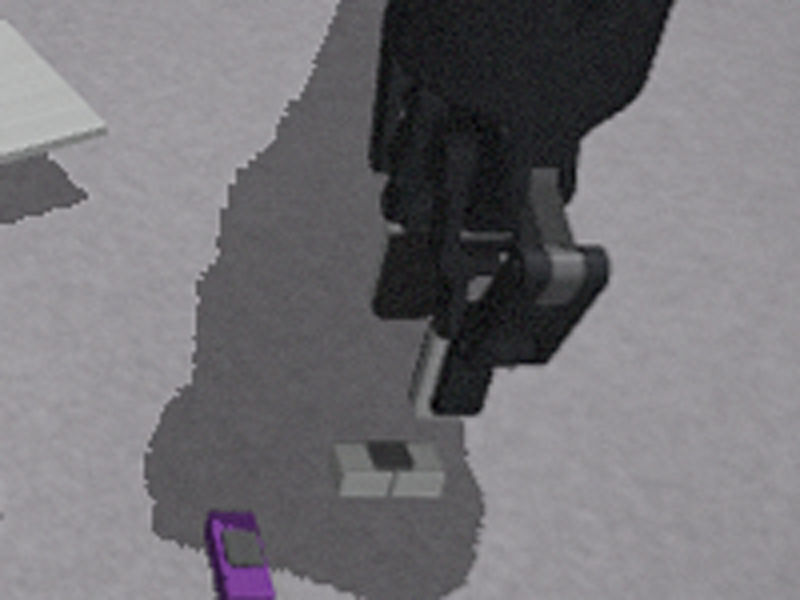

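The fingers are above the weight and aligned with it, at about (390,470) in the crop. The purple part is clear of them. I descend and grip.

```bash
python3 -m handwheel '[{"dx":-0.002,"dy":0,"dz":0.03,"wx":0,"wy":0,"wz":0,"fingers":0.04},{"dx":0,"dy":0,"dz":0.015,"wx":0,"wy":0,"wz":0,"fingers":0.04},{"dx":0,"dy":0,"dz":0.008,"wx":0,"wy":0,"wz":0,"fingers":0.04},{"dx":0,"dy":0,"dz":0,"wx":0,"wy":0,"wz":0,"fingers":0.03},{"dx":0,"dy":0,"dz":0,"wx":0,"wy":0,"wz":0,"fingers":0.02},{"dx":0,"dy":0,"dz":0,"wx":0,"wy":0,"wz":0,"fingers":0.01},{"dx":0,"dy":0,"dz":0,"wx":0,"wy":0,"wz":0,"fingers":0.01},{"dx":0,"dy":0,"dz":0,"wx":0,"wy":0,"wz":0,"fingers":0.01}]' 30; python3 d.py .6601 .0339 .15 81.9
```

```text
time: 2.9
eef_pos: [0.4742, 0.275, 0.0085]
tcp_rot: [[-0.862, 0.507, 0.001], [0.507, 0.862, 0.001], [-0.001, 0.002, -1.0]]
ft_force: [-1.2, -0.5, 7.9]
grip_width: 0.173
grip_force: 29.7
t 2.9 pos [0.4742 0.275  0.0085] yaw 59.56110971785905 tilt [ 0.0015  0.001  -1.    ] wz -22.33889028214096 shift_mm [-218.0237 -212.4918 -141.5017] F [-1.1781 -0.477   7.8941] w 14.786795550927138 29.687860161066055
```

```bash
python3 -m handwheel '[{"dx":0,"dy":0,"dz":-0.01,"wx":0,"wy":0,"wz":0,"fingers":0.01},{"dx":0,"dy":0,"dz":-0.03,"wx":0,"wy":0,"wz":0,"fingers":0.01},{"dx":0,"dy":0,"dz":-0.035,"wx":0,"wy":0,"wz":0,"fingers":0.01},{"dx":0,"dy":0,"dz":-0.035,"wx":0,"wy":0,"wz":-7.4,"fingers":0.01},{"dx":0,"dy":0,"dz":-0.03,"wx":0,"wy":0,"wz":-7.4,"fingers":0.01},{"dx":0,"dy":0,"dz":0,"wx":0,"wy":0,"wz":-7.5,"fingers":0.01},{"dx":0,"dy":0,"dz":0,"wx":0,"wy":0,"wz":0,"fingers":0.01}]'; python3 d.py .6601 .0339 .15 81.9;python3 - <<'E'
from h import *
f=grab("scene");save(f,"c.png",(400,170,600,320),4)
E
```

```text
time: 3.6
eef_pos: [0.4742, 0.2747, 0.1492]
tcp_rot: [[-0.99, 0.14, 0.002], [0.14, 0.99, 0.002], [-0.002, 0.002, -1.0]]
ft_force: [-0.7, -0.1, -1.3]
grip_width: 0.17
grip_force: 29.4
t 3.6 pos [0.4742 0.2747 0.1492] yaw 81.95517573676544 tilt [ 0.0025  0.0017 -1.    ] wz 0.055175736765434635 shift_mm [-217.9742 -212.1758   -0.7696] F [-0.6564 -0.1029 -1.2722] w 14.509482963176763 29.375454783439636
```

View pics/c.png

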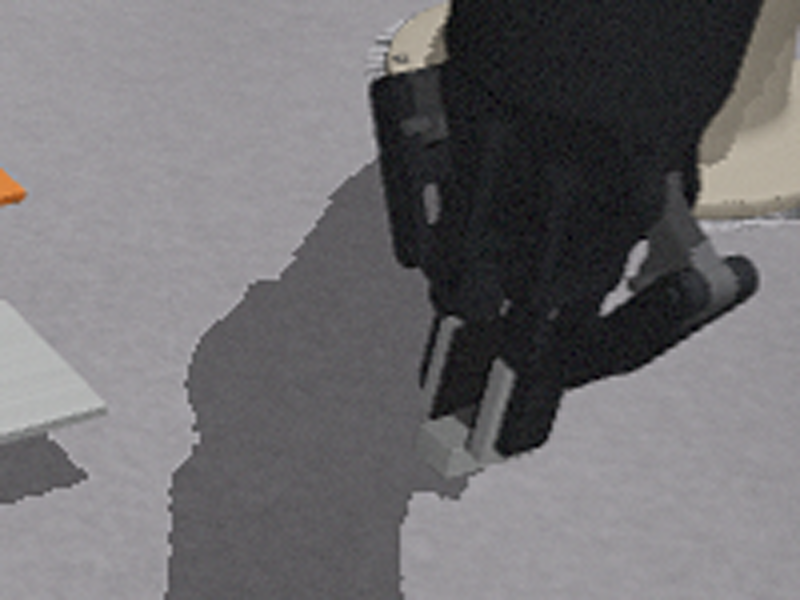

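The weight is held between the pads at about (450,445) in the crop, nearly flush with the fingertips. I carry it over the gap.

```bash
python3 -m handwheel '[{"dx":-0.031,"dy":-0.0303,"dz":0,"wx":0,"wy":0,"wz":0,"fingers":0.01},{"dx":-0.031,"dy":-0.0303,"dz":0,"wx":0,"wy":0,"wz":0,"fingers":0.01},{"dx":-0.031,"dy":-0.0303,"dz":0,"wx":0,"wy":0,"wz":0,"fingers":0.01},{"dx":-0.031,"dy":-0.0303,"dz":0,"wx":0,"wy":0,"wz":0,"fingers":0.01},{"dx":-0.031,"dy":-0.0303,"dz":0,"wx":0,"wy":0,"wz":0,"fingers":0.01},{"dx":-0.031,"dy":-0.0303,"dz":0,"wx":0,"wy":0,"wz":0,"fingers":0.01},{"dx":-0.032,"dy":-0.0304,"dz":0,"wx":0,"wy":0,"wz":0,"fingers":0.01},{"dx":0,"dy":0,"dz":0.04,"wx":0,"wy":0,"wz":0,"fingers":0.01},{"dx":0,"dy":0,"dz":0.04,"wx":0,"wy":0,"wz":0,"fingers":0.01},{"dx":0,"dy":0,"dz":0,"wx":0,"wy":0,"wz":0,"fingers":0.01}]'; python3 d.py .6601 .0339 .0125 81.9;python3 - <<'E'
from h import *
f=grab("scene");save(f,"e.png",(200,170,400,320),4)
E
```

```text
time: 4.65
eef_pos: [0.6556, 0.033, 0.0617]
tcp_rot: [[-0.989, 0.145, -0.01], [0.145, 0.989, -0.001], [0.01, -0.003, -1.0]]
ft_force: [-1.4, 0.1, -0.3]
grip_width: 0.172
grip_force: 29.5
t 4.65 pos [0.6556 0.033  0.0617] yaw 81.66042404079789 tilt [-0.0101 -0.0013 -0.9999] wz -0.2395759592021136 shift_mm [-4.3676  1.4957 49.2   ] F [-1.4316  0.0847 -0.3468] w 14.672204461321833 29.462710171937943
```

View pics/e.png

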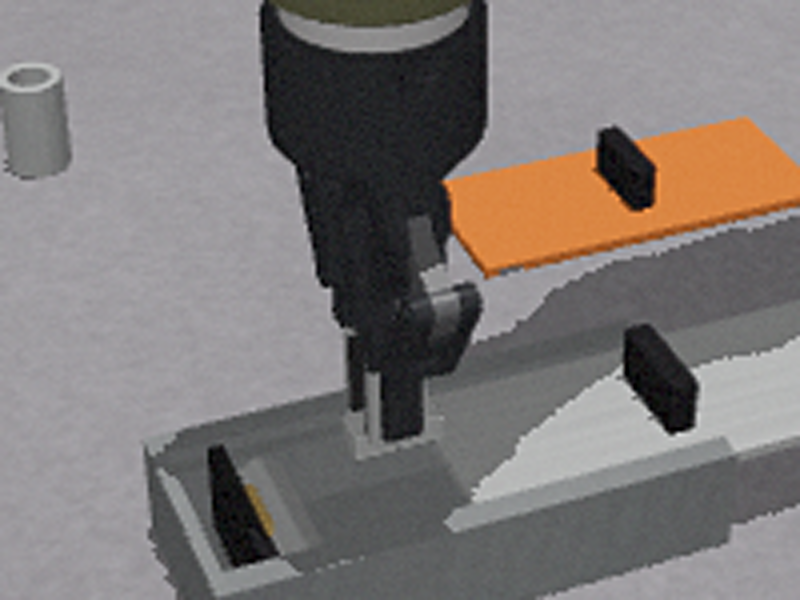

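The weight hangs over the open pocket at about (390,435), clear of the lid and the end block. I lower it.

```bash
python3 -m handwheel '[{"dx":-0.001,"dy":0.001,"dz":0,"wx":0,"wy":0,"wz":0,"fingers":0.01},{"dx":0,"dy":0,"dz":0.02,"wx":0,"wy":0,"wz":0,"fingers":0.01},{"dx":0,"dy":0,"dz":0.02,"wx":0,"wy":0,"wz":0,"fingers":0.01},{"dx":0,"dy":0,"dz":0,"wx":0,"wy":0,"wz":0,"fingers":0.01},{"dx":0,"dy":0,"dz":0,"wx":0,"wy":0,"wz":0,"fingers":0.01}]'; python3 d.py .6601 .0339 .0125 81.9
```

```text
time: 5.2
eef_pos: [0.6614, 0.035, 0.0291]
tcp_rot: [[-0.99, 0.142, 0.002], [0.142, 0.99, 0.0], [-0.002, 0.0, -1.0]]
ft_force: [-0.0, -0.3, -0.6]
grip_width: 0.175
grip_force: 29.5
t 5.2 pos [0.6614 0.035  0.0291] yaw 81.86119411696853 tilt [ 0.0018  0.0001 -1.    ] wz -0.03880588303147192 shift_mm [ 1.1769 -1.2769 16.5918] F [-0.007  -0.3037 -0.5951] w 14.923347726235427 29.46890652179718
```

```bash
python3 -m handwheel '[{"dx":0.001,"dy":0,"dz":0.008,"wx":0,"wy":0,"wz":0,"fingers":0.01},{"dx":0,"dy":0,"dz":0.006,"wx":0,"wy":0,"wz":0,"fingers":0.01},{"dx":0,"dy":0,"dz":0.001,"wx":0,"wy":0,"wz":0,"fingers":0.01},{"dx":0,"dy":0,"dz":0,"wx":0,"wy":0,"wz":0,"fingers":0.01},{"dx":0,"dy":0,"dz":0,"wx":0,"wy":0,"wz":0,"fingers":0.01}]'
```

```text
time: 5.7
eef_pos: [0.6597, 0.0348, 0.0126]
tcp_rot: [[-0.99, 0.142, 0.0], [0.142, 0.99, 0.0], [-0.0, 0.0, -1.0]]
ft_force: [-1.9, 0.4, 2.6]
grip_width: 0.165
grip_force: 29.9
```

```bash
python3 -m handwheel '[{"dx":0,"dy":0,"dz":0.0005,"wx":0,"wy":0,"wz":0,"fingers":0.01},{"dx":0,"dy":0,"dz":0,"wx":0,"wy":0,"wz":0,"fingers":0.02},{"dx":0,"dy":0,"dz":0,"wx":0,"wy":0,"wz":0,"fingers":0.028},{"dx":0,"dy":0,"dz":0,"wx":0,"wy":0,"wz":0,"fingers":0.028},{"dx":0,"dy":0,"dz":0,"wx":0,"wy":0,"wz":0,"fingers":0.028},{"dx":0,"dy":0,"dz":-0.02,"wx":0,"wy":0,"wz":0,"fingers":0.028},{"dx":0,"dy":0,"dz":-0.04,"wx":0,"wy":0,"wz":0,"fingers":0.028},{"dx":0,"dy":0,"dz":-0.04,"wx":0,"wy":0,"wz":0,"fingers":0.028},{"dx":0,"dy":0,"dz":-0.03,"wx":0,"wy":0,"wz":0,"fingers":0.028},{"dx":0,"dy":0,"dz":0,"wx":0,"wy":0,"wz":0,"fingers":0.028}]'; python3 d.py .5415 .0505 .145 81.9;python3 - <<'E'
from h import *
f=grab("scene");save(f,"g.png",(220,220,440,350),3.5)
E
```

```text
time: 6.7
eef_pos: [0.662, 0.0349, 0.1464]
tcp_rot: [[-0.99, 0.142, 0.007], [0.142, 0.99, 0.001], [-0.007, 0.002, -1.0]]
ft_force: [-0.1, 0.3, 0.2]
grip_width: 0.328
grip_force: 0.0
t 6.7 pos [0.662  0.0349 0.1464] yaw 81.8408030328608 tilt [ 0.0072  0.0008 -1.    ] wz -0.05919696713920075 shift_mm [121.5017  -1.4867   1.3925] F [-0.1258  0.2548  0.2338] w 27.972944250384067 0.0
```

View pics/g.png

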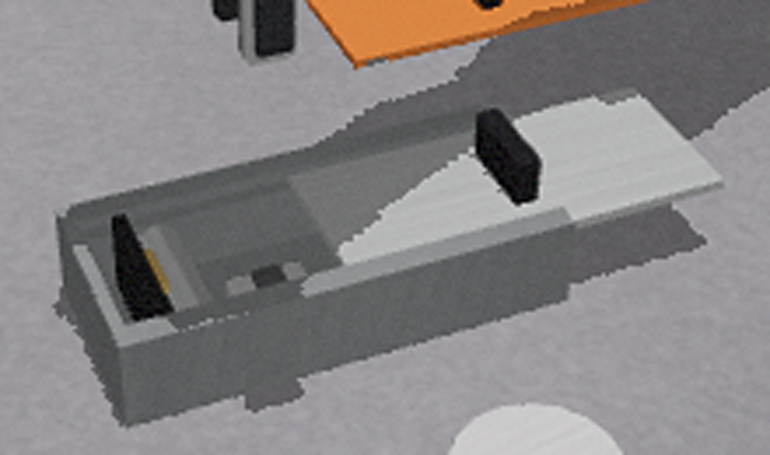

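The weight lies flat in the pocket at about (268,278), short of the end block and clear of the lid. Next I shut the fingers and go behind the bar.

```bash
python3 -m handwheel '[{"dx":0.03,"dy":0,"dz":0,"wx":0,"wy":0,"wz":0,"fingers":0},{"dx":0.04,"dy":0,"dz":0,"wx":0,"wy":0,"wz":0,"fingers":0},{"dx":0.04,"dy":0,"dz":0,"wx":0,"wy":0,"wz":0,"fingers":0},{"dx":0.04,"dy":-0.001,"dz":0,"wx":0,"wy":0,"wz":0,"fingers":0},{"dx":0.01,"dy":0,"dz":0,"wx":0,"wy":0,"wz":0,"fingers":0},{"dx":0,"dy":0,"dz":0,"wx":0,"wy":0,"wz":0,"fingers":0},{"dx":0,"dy":0,"dz":0,"wx":0,"wy":0,"wz":0,"fingers":0}]' 20; python3 d.py .5024 .0563 .052 81.9
```

```text
time: 7.45
eef_pos: [0.5024, 0.0565, 0.1416]
tcp_rot: [[-0.99, 0.142, 0.001], [0.142, 0.99, 0.0], [-0.001, 0.0, -1.0]]
ft_force: [0.0, -0.8, 0.8]
grip_width: -0.003
grip_force: 0.0
t 7.45 pos [0.5024 0.0565 0.1416] yaw 81.86188759926804 tilt [ 0.0009  0.0001 -1.    ] wz -0.038112400731961316 shift_mm [-0.0084 -0.1576 89.5549] F [ 0.0083 -0.7726  0.7818] w -0.294459578740757 0.0
```

Now I lower to bar height and creep toward the bar, looking for contact.

```bash
python3 -m handwheel '[{"dx":0,"dy":0,"dz":0.03,"wx":0,"wy":0,"wz":0,"fingers":0},{"dx":0,"dy":0,"dz":0.03,"wx":0,"wy":0,"wz":0,"fingers":0},{"dx":0,"dy":0,"dz":0.02,"wx":0,"wy":0,"wz":0,"fingers":0},{"dx":0,"dy":0,"dz":0.008,"wx":0,"wy":0,"wz":0,"fingers":0},{"dx":0,"dy":0,"dz":0,"wx":0,"wy":0,"wz":0,"fingers":0},{"dx":0,"dy":0,"dz":0,"wx":0,"wy":0,"wz":0,"fingers":0}]'; for i in 1; do python3 -m handwheel '[{"dx":-0.008,"dy":0,"dz":0,"wx":0,"wy":0,"wz":0,"fingers":0},{"dx":-0.006,"dy":0,"dz":0,"wx":0,"wy":0,"wz":0,"fingers":0},{"dx":-0.004,"dy":0,"dz":0,"wx":0,"wy":0,"wz":0,"fingers":0},{"dx":-0.002,"dy":0,"dz":0,"wx":0,"wy":0,"wz":0,"fingers":0},{"dx":0,"dy":0,"dz":0,"wx":0,"wy":0,"wz":0,"fingers":0}]'; done
python3 -m handwheel '[{"dx":-0.003,"dy":0,"dz":0,"wx":0,"wy":0,"wz":0,"fingers":0},{"dx":-0.003,"dy":0,"dz":0,"wx":0,"wy":0,"wz":0,"fingers":0},{"dx":0,"dy":0,"dz":0,"wx":0,"wy":0,"wz":0,"fingers":0}]'
```

```text
time: 8.05
eef_pos: [0.5019, 0.0563, 0.0541]
tcp_rot: [[-0.99, 0.142, 0.001], [0.142, 0.99, 0.0], [-0.001, 0.0, -1.0]]
ft_force: [0.1, 0.3, 0.6]
grip_width: 0.002
grip_force: 0.0
time: 8.55
eef_pos: [0.5213, 0.0534, 0.054]
tcp_rot: [[-0.99, 0.142, 0.001], [0.142, 0.99, 0.0], [-0.001, 0.0, -1.0]]
ft_force: [-0.8, -1.3, -0.3]
grip_width: -0.002
grip_force: 0.0
time: 8.85
eef_pos: [0.5272, 0.0527, 0.0538]
tcp_rot: [[-0.99, 0.142, 0.0], [0.142, 0.99, 0.0], [-0.0, 0.0, -1.0]]
ft_force: [-0.1, 0.5, 0.3]
grip_width: 0.001
grip_force: 0.0
```

```bash
python3 -m handwheel '[{"dx":-0.004,"dy":0,"dz":0,"wx":0,"wy":0,"wz":0,"fingers":0},{"dx":-0.005,"dy":0,"dz":0,"wx":0,"wy":0,"wz":0,"fingers":0},{"dx":-0.005,"dy":0,"dz":0,"wx":0,"wy":0,"wz":0,"fingers":0},{"dx":-0.005,"dy":0,"dz":0,"wx":0,"wy":0,"wz":0,"fingers":0},{"dx":-0.005,"dy":0,"dz":0,"wx":0,"wy":0,"wz":0,"fingers":0},{"dx":-0.005,"dy":0,"dz":0,"wx":0,"wy":0,"wz":0,"fingers":0},{"dx":-0.005,"dy":0,"dz":0,"wx":0,"wy":0,"wz":0,"fingers":0},{"dx":-0.003,"dy":0,"dz":0,"wx":0,"wy":0,"wz":0,"fingers":0},{"dx":0,"dy":0,"dz":0,"wx":0,"wy":0,"wz":0,"fingers":0}]';python3 - <<'E'
from h import *
f=grab("scene");save(f,"k.png",(220,220,420,350),3.8)
E
```

```text
time: 9.75
eef_pos: [0.564, 0.0474, 0.0538]
tcp_rot: [[-0.99, 0.142, 0.001], [0.142, 0.99, 0.0], [-0.001, 0.0, -1.0]]
ft_force: [-0.2, 0.1, -0.3]
grip_width: 0.001
grip_force: 0.0
```

View pics/k.png

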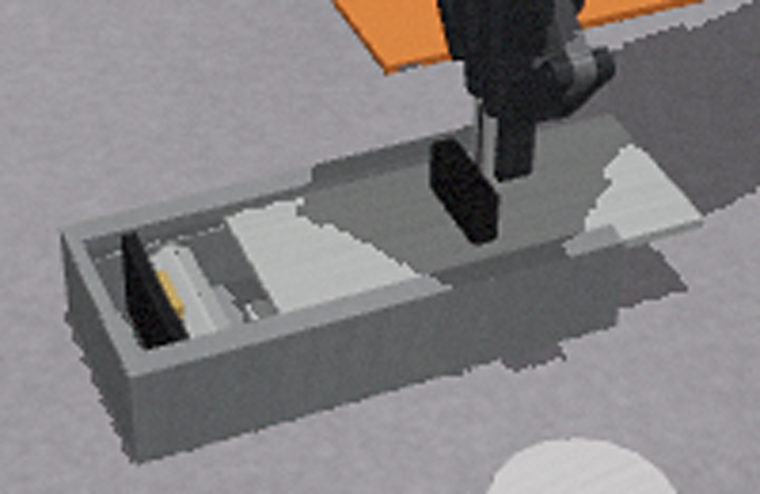

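The lid has advanced, with its front edge at about (250,270), and it sits straight with the fingers behind the bar. I continue slowly toward the ridge.

```bash
python3 -m handwheel '[{"dx":-0.004,"dy":0,"dz":0,"wx":0,"wy":0,"wz":0,"fingers":0},{"dx":-0.003,"dy":0,"dz":0,"wx":0,"wy":0,"wz":0,"fingers":0},{"dx":-0.003,"dy":0,"dz":0,"wx":0,"wy":0,"wz":0,"fingers":0},{"dx":0,"dy":0,"dz":0,"wx":0,"wy":0,"wz":0,"fingers":0}]' | grep -E "pos|ft"; python3 -m handwheel '[{"dx":-0.002,"dy":0,"dz":0,"wx":0,"wy":0,"wz":0,"fingers":0},{"dx":0,"dy":0,"dz":0,"wx":0,"wy":0,"wz":0,"fingers":0}]' | grep -E "pos|ft";python3 -m handwheel '[{"dx":-0.002,"dy":0,"dz":0,"wx":0,"wy":0,"wz":0,"fingers":0},{"dx":0,"dy":0,"dz":0,"wx":0,"wy":0,"wz":0,"fingers":0}]' | grep -E "pos|ft"
```

```text
eef_pos: [0.5739, 0.046, 0.0538]
ft_force: [-0.1, -0.2, -0.1]
eef_pos: [0.5755, 0.0457, 0.0538]
ft_force: [0.3, -1.2, 0.8]
eef_pos: [0.5776, 0.0455, 0.0538]
ft_force: [0.3, 0.1, -0.4]
```

```bash
for i in 1; do python3 -m handwheel '[{"dx":-0.001,"dy":0,"dz":0,"wx":0,"wy":0,"wz":0,"fingers":0},{"dx":-0.001,"dy":0,"dz":0,"wx":0,"wy":0,"wz":0,"fingers":0}]' | grep -E "pos|ft"; python3 -m handwheel '[{"dx":-0.001,"dy":0,"dz":0,"wx":0,"wy":0,"wz":0,"fingers":0},{"dx":0,"dy":0,"dz":0,"wx":0,"wy":0,"wz":0,"fingers":0}]' | grep -E "pos|ft"; python3 -m handwheel '[{"dx":-0.001,"dy":0,"dz":0,"wx":0,"wy":0,"wz":0,"fingers":0},{"dx":0,"dy":0,"dz":0,"wx":0,"wy":0,"wz":0,"fingers":0}]' | grep -E "pos|ft";python3 -m handwheel '[{"dx":-0.001,"dy":0,"dz":0,"wx":0,"wy":0,"wz":0,"fingers":0},{"dx":0,"dy":0,"dz":0,"wx":0,"wy":0,"wz":0,"fingers":0}]' | grep -E "pos|ft"; done
```

```text
eef_pos: [0.5793, 0.0452, 0.0538]
ft_force: [-0.1, 0.5, -0.2]
eef_pos: [0.5805, 0.045, 0.0538]
ft_force: [-0.0, -0.1, 0.2]
eef_pos: [0.5814, 0.0449, 0.0538]
ft_force: [0.2, -0.0, -0.1]
eef_pos: [0.5824, 0.0448, 0.0538]
ft_force: [0.3, -0.6, -0.5]
```

```bash
python3 -m handwheel '[{"dx":-0.001,"dy":0,"dz":0,"wx":0,"wy":0,"wz":0,"fingers":0},{"dx":0,"dy":0,"dz":0,"wx":0,"wy":0,"wz":0,"fingers":0}]' | grep -E "pos|ft"; python3 -m handwheel '[{"dx":-0.001,"dy":0,"dz":0,"wx":0,"wy":0,"wz":0,"fingers":0},{"dx":0,"dy":0,"dz":0,"wx":0,"wy":0,"wz":0,"fingers":0}]' | grep -E "pos|ft"; python3 -m handwheel '[{"dx":-0.001,"dy":0,"dz":0,"wx":0,"wy":0,"wz":0,"fingers":0},{"dx":0,"dy":0,"dz":0,"wx":0,"wy":0,"wz":0,"fingers":0}]' | grep -E "pos|ft";python3 -m handwheel '[{"dx":-0.001,"dy":0,"dz":0,"wx":0,"wy":0,"wz":0,"fingers":0},{"dx":0,"dy":0,"dz":0,"wx":0,"wy":0,"wz":0,"fingers":0}]' | grep -E "pos|ft"; python3 -m handwheel '[{"dx":-0.001,"dy":0,"dz":0,"wx":0,"wy":0,"wz":0,"fingers":0},{"dx":0,"dy":0,"dz":0,"wx":0,"wy":0,"wz":0,"fingers":0}]' | grep -E "pos|ft"
```

```text
eef_pos: [0.5834, 0.0446, 0.0538]
ft_force: [1.0, -0.4, -0.0]
eef_pos: [0.5844, 0.0445, 0.0538]
ft_force: [0.1, -0.5, -0.1]
eef_pos: [0.5852, 0.0443, 0.0538]
ft_force: [-1.3, -0.6, 0.4]
eef_pos: [0.5862, 0.0442, 0.0538]
ft_force: [-0.6, 0.2, 1.0]
eef_pos: [0.5872, 0.0441, 0.0538]
ft_force: [-1.8, 0.0, 0.8]
```

```bash
python3 -m handwheel '[{"dx":-0.001,"dy":0,"dz":0,"wx":0,"wy":0,"wz":0,"fingers":0},{"dx":0,"dy":0,"dz":0,"wx":0,"wy":0,"wz":0,"fingers":0}]' | grep -E "pos|ft"; python3 -m handwheel '[{"dx":-0.001,"dy":0,"dz":0,"wx":0,"wy":0,"wz":0,"fingers":0},{"dx":0,"dy":0,"dz":0,"wx":0,"wy":0,"wz":0,"fingers":0}]' | grep -E "pos|ft"; python3 -m handwheel '[{"dx":-0.001,"dy":0,"dz":0,"wx":0,"wy":0,"wz":0,"fingers":0},{"dx":0,"dy":0,"dz":0,"wx":0,"wy":0,"wz":0,"fingers":0}]' | grep -E "pos|ft"
```

```text
eef_pos: [0.5874, 0.0439, 0.0537]
ft_force: [-4.7, 0.8, 3.5]
eef_pos: [0.5876, 0.0439, 0.0536]
ft_force: [-7.1, 1.3, 5.9]
eef_pos: [0.5877, 0.0438, 0.0536]
ft_force: [-9.4, 0.9, 6.0]
```

```bash
python3 -m handwheel '[{"dx":-0.001,"dy":0,"dz":0,"wx":0,"wy":0,"wz":0,"fingers":0},{"dx":0,"dy":0,"dz":0,"wx":0,"wy":0,"wz":0,"fingers":0}]' | grep -E "pos|ft"; python3 -m handwheel '[{"dx":-0.001,"dy":0,"dz":0,"wx":0,"wy":0,"wz":0,"fingers":0},{"dx":0,"dy":0,"dz":0,"wx":0,"wy":0,"wz":0,"fingers":0}]' | grep -E "pos|ft"; python3 -m handwheel '[{"dx":-0.001,"dy":0,"dz":0,"wx":0,"wy":0,"wz":0,"fingers":0},{"dx":0,"dy":0,"dz":0,"wx":0,"wy":0,"wz":0,"fingers":0}]' | grep -E "pos|ft"
```

```text
eef_pos: [0.588, 0.0437, 0.0535]
ft_force: [-11.5, 1.4, 7.6]
eef_pos: [0.5886, 0.0436, 0.0535]
ft_force: [-12.7, 2.5, 8.7]
eef_pos: [0.5913, 0.0432, 0.0535]
ft_force: [-6.1, 1.5, 2.1]
```

```bash
python3 -m handwheel '[{"dx":0,"dy":0,"dz":0,"wx":0,"wy":0,"wz":0,"fingers":0},{"dx":0,"dy":0,"dz":0,"wx":0,"wy":0,"wz":0,"fingers":0}]' | grep -E "pos|ft"
```

```text
eef_pos: [0.5917, 0.0432, 0.0535]
ft_force: [-5.5, 0.5, 3.3]
```

```bash
python3 -m handwheel '[{"dx":-0.001,"dy":0,"dz":0,"wx":0,"wy":0,"wz":0,"fingers":0},{"dx":0,"dy":0,"dz":0,"wx":0,"wy":0,"wz":0,"fingers":0}]' | grep -E "pos|ft"; python3 -m handwheel '[{"dx":-0.001,"dy":0,"dz":0,"wx":0,"wy":0,"wz":0,"fingers":0},{"dx":0,"dy":0,"dz":0,"wx":0,"wy":0,"wz":0,"fingers":0}]' | grep -E "pos|ft"; python3 -m handwheel '[{"dx":-0.001,"dy":0,"dz":0,"wx":0,"wy":0,"wz":0,"fingers":0},{"dx":0,"dy":0,"dz":0,"wx":0,"wy":0,"wz":0,"fingers":0}]' | grep -E "pos|ft"; python3 -m handwheel '[{"dx":-0.001,"dy":0,"dz":0,"wx":0,"wy":0,"wz":0,"fingers":0},{"dx":0,"dy":0,"dz":0,"wx":0,"wy":0,"wz":0,"fingers":0}]' | grep -E "pos|ft"
```

```text
eef_pos: [0.5929, 0.043, 0.0535]
ft_force: [-4.9, 1.1, 2.4]
eef_pos: [0.594, 0.0429, 0.0535]
ft_force: [-5.4, 1.8, 3.3]
eef_pos: [0.5949, 0.0428, 0.0535]
ft_force: [-5.6, 0.2, 1.6]
eef_pos: [0.5967, 0.0426, 0.0536]
ft_force: [-2.5, 0.8, -0.5]
```

```bash
python3 -m handwheel '[{"dx":-0.001,"dy":0,"dz":0,"wx":0,"wy":0,"wz":0,"fingers":0},{"dx":0,"dy":0,"dz":0,"wx":0,"wy":0,"wz":0,"fingers":0}]' | grep -E "pos|ft"; python3 -m handwheel '[{"dx":-0.001,"dy":0,"dz":0,"wx":0,"wy":0,"wz":0,"fingers":0},{"dx":0,"dy":0,"dz":0,"wx":0,"wy":0,"wz":0,"fingers":0}]' | grep -E "pos|ft"; python3 -m handwheel '[{"dx":-0.001,"dy":0,"dz":0,"wx":0,"wy":0,"wz":0,"fingers":0},{"dx":0,"dy":0,"dz":0,"wx":0,"wy":0,"wz":0,"fingers":0}]' | grep -E "pos|ft"
```

```text
eef_pos: [0.5987, 0.0424, 0.0538]
ft_force: [-2.1, -0.0, -1.2]
eef_pos: [0.5994, 0.0423, 0.0538]
ft_force: [-1.2, 0.3, -0.8]
eef_pos: [0.6002, 0.0422, 0.0538]
ft_force: [-1.4, 0.2, -0.2]
```

```bash
python3 -m handwheel '[{"dx":-0.001,"dy":0,"dz":0,"wx":0,"wy":0,"wz":0,"fingers":0},{"dx":0,"dy":0,"dz":0,"wx":0,"wy":0,"wz":0,"fingers":0}]' | grep -E "pos|ft"; python3 -m handwheel '[{"dx":-0.001,"dy":0,"dz":0,"wx":0,"wy":0,"wz":0,"fingers":0},{"dx":0,"dy":0,"dz":0,"wx":0,"wy":0,"wz":0,"fingers":0}]' | grep -E "pos|ft"
```

```text
eef_pos: [0.6011, 0.042, 0.0538]
ft_force: [-1.7, 0.1, -0.5]
eef_pos: [0.602, 0.0419, 0.0538]
ft_force: [-2.5, -0.3, -0.4]
```

```bash
python3 -m handwheel '[{"dx":-0.001,"dy":0,"dz":0,"wx":0,"wy":0,"wz":0,"fingers":0},{"dx":0,"dy":0,"dz":0,"wx":0,"wy":0,"wz":0,"fingers":0}]' | grep -E "pos|ft"
```

```text
eef_pos: [0.6025, 0.0418, 0.0536]
ft_force: [-5.2, 0.1, 1.0]
```

```bash
python3 -m handwheel '[{"dx":-0.0005,"dy":0,"dz":0,"wx":0,"wy":0,"wz":0,"fingers":0},{"dx":0,"dy":0,"dz":0,"wx":0,"wy":0,"wz":0,"fingers":0},{"dx":0,"dy":0,"dz":0,"wx":0,"wy":0,"wz":0,"fingers":0}]' | grep -E "pos|ft"
```

```text
eef_pos: [0.6025, 0.0418, 0.0536]
ft_force: [-5.6, 0.2, 0.0]
```

The lid is stopped on the plate at about 5.6 N. I back off gently and lift away.

```bash
python3 -m handwheel '[{"dx":0.002,"dy":0,"dz":0,"wx":0,"wy":0,"wz":0,"fingers":0},{"dx":0.002,"dy":0,"dz":0,"wx":0,"wy":0,"wz":0,"fingers":0},{"dx":0.003,"dy":0,"dz":0,"wx":0,"wy":0,"wz":0,"fingers":0},{"dx":0.006,"dy":0,"dz":0,"wx":0,"wy":0,"wz":0,"fingers":0},{"dx":0.012,"dy":0,"dz":0,"wx":0,"wy":0,"wz":0,"fingers":0},{"dx":0,"dy":0,"dz":-0.03,"wx":0,"wy":0,"wz":0,"fingers":0},{"dx":0.02,"dy":0,"dz":-0.04,"wx":0,"wy":0,"wz":0,"fingers":0},{"dx":0.03,"dy":0,"dz":-0.04,"wx":0,"wy":0,"wz":0,"fingers":0},{"dx":0.04,"dy":0,"dz":-0.02,"wx":0,"wy":0,"wz":0,"fingers":0},{"dx":0.04,"dy":0,"dz":0,"wx":0,"wy":0,"wz":0,"fingers":0}]'; python3 -m handwheel '[{"dx":0,"dy":0,"dz":0,"wx":0,"wy":0,"wz":0,"fingers":0},{"dx":0,"dy":0,"dz":0,"wx":0,"wy":0,"wz":0,"fingers":0}]' | grep ft; python3 - <<'E'
from m import *
f=grab("scene");save(f,"z.png",(220,220,420,350),3.8)
f=grab("top");g=f["frame"].astype(int).mean(2);c=blob(g<60,(290,200,335,262)); print(rect(f,c,.063))
E
```

```text
time: 17.1
eef_pos: [0.4496, 0.0641, 0.1863]
tcp_rot: [[-0.99, 0.142, 0.005], [0.142, 0.99, 0.001], [-0.005, 0.002, -1.0]]
ft_force: [-0.3, 0.3, 0.1]
grip_width: -0.004
grip_force: 0.0
ft_force: [1.0, 0.6, 0.0]
(array([581.0552,  53.929 ]), array([58.8411, 24.5616]), np.float32(8.898616))
```

View pics/z.png

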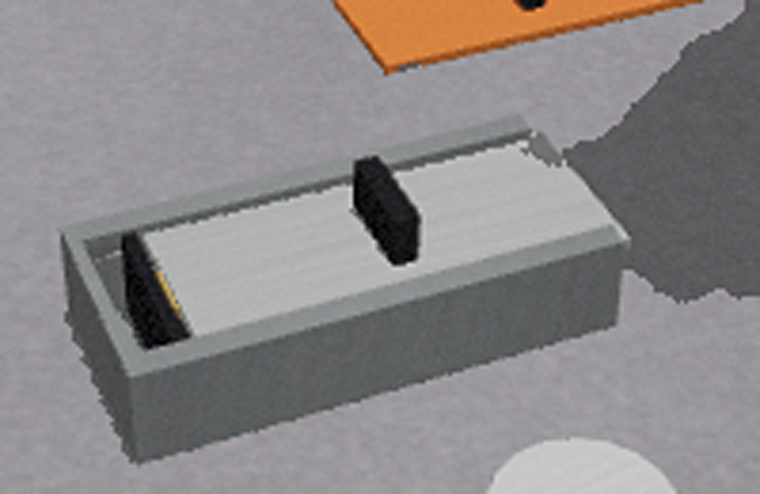

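The lid is closed up to the end block: its front edge, near (165,285), touches the brass pad with only a small gap left. As a last check, I measure the bar's travel against the first view.

```bash
python3 - <<'E'
from m import *
a=cv2.imread("pics/scene0.png"); f=grab("scene"); g1=f["frame"].astype(int).mean(2); g0=a.astype(int).mean(2)
x0=[]
for g,b in((g0,(350,248,380,282)),(g1,(308,255,335,295))):
    c=blob(g<50,b); q,s,_=rect(f,c,.051); print(q,s); x0.append(q)
d=x0[1]-x0[0]; u=np.array([.99,-.141]); print("travel",d@u)
print("expected home travel", "from block: TCP 602.5-17 =>", (602.5-542+17)/.99)
E
```

```text
[540.7071  49.4478] [67.6611 25.5067]
[614.7579  38.0658] [68.0907 22.0087]
travel 74.91519962310791
expected home travel from block: TCP 602.5-17 => 78.28282828282828
```

```bash
python3 -c "
from station import r
print(r.job_done())"
```

```text
the job is handed in; nothing more can be done
None
```

The job is handed in: the weight is in the box and the lid went over the ridge and home at about 5.6 N, then sprang back about 3 mm, as it should when the ridge holds it (17 s used, verdict not shown).

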